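Tip the slim remote out of its tilting tube and lay it in the tray

TASK

The slim white remote has slipped down inside the steel tube of the tilting caddy. Tip the tube mouth down so that the remote slides out against the rest, grip its exposed end and draw it right out without letting it fall on the cabinet top, then lay it gently in the wooden tray, flat, buttons up and lengthwise, in the middle and clear of the ends. Let go, and leave the coaster, the paperweight and the earbud case where they are.

Things in the scene. Friction and masses are not known exactly. Their poses are not given: they have to be found in the camera images.
- tube (a joint): tilt of the steel tube about its level cross-ways pivot on the fixed caddy: 0 = level, positive = mouth down, range -0.1 to 0.6 rad. The pivot is stiff (about 0.3 N m of friction) and stays where it is left; pressing down on the top of the tube near its mouth with about 5 N turns it
- tube_mouth (a point): centre of the tube's open mouth, on its axis; turns with it. x axis: from the mouth to the closed end; y: across; z: up when level. Rectangular graphite-grey steel tube, 178 mm long, closed at the far end, outside 46 mm wide, 26 mm high, inside 40 x 20 mm, slick; its top is solid for 35 mm behind the mouth, then has a 14 mm wide viewing slot. At start the tube is level
- tube_pivot (a point): point on the pivot, on the tube's axis, 75 mm behind the mouth, 115 mm above the cabinet top; axes as for the mouth. Two upright cheeks hold it, 80 mm over the pivot heads, 125 mm high. The caddy is fixed; its foot plate (8 mm thick, 90 mm wide) reaches 137 mm ahead of the pivot
- rest (a point): middle of the rubber face of the fixed rest at the front of the caddy, 16 mm wide, which faces the mouth squarely when the tube is fully down: the remote then stops on it with about 50 mm sticking out of the mouth. To draw the remote out, first swing it and the tube up together about the pivot to near level, so that it clears the rest, then pull straight along the tube
- remote_mid (a point): centre of the slim white remote, 130 mm long, 36 mm wide, 14 mm thick, about 80 g, grey buttons on top. x axis: along it, pointing away from the end that comes out of the mouth first; y: across its width; z: out of its button face. At start it lies in the tube, its end 25 to 40 mm behind the mouth, out of reach
- tray_in (a point): centre of the inner floor of a shallow wooden tray, fixed, outside 195 x 125 x 16 mm, walls 6 mm, floor 6 mm thick (this point is 6 mm above the cabinet top). x axis: along its length, y: across it, z: up
- coaster_mid (a point): centre of a round cork-look coaster, 94 mm across, 7 mm thick; leave alone
- paperweight_mid (a point): centre of a green glass dome paperweight, 72 mm across, 47 mm high; leave alone
- case_mid (a point): centre of a blue-grey earbud case, 62 x 46 x 28 mm, with a small steel clip on one long side; leave alone

How it is judged:
On the way, in this order (a step that is already met when the one before it is completed fails the run):
1. the tube is tipped mouth down and the remote has slid out to the rest by itself, at least 35 mm showing (value of joint tube above 0.35 rad and x of remote_mid in the frame of tube_mouth between -0.01 and 0.03 m and contact force between the fingers and remote below 0.2 N), for 0.1 s.
2. the remote is drawn right out of the tube, held in the gripper (x of remote_mid in the frame of tube_mouth below -0.07 m and contact force between the fingers and remote above 0.5 N and height (world z) of remote_mid above 0.02 m), for 0.05 s.
At the end, for the whole second after the job is handed in: The remote lies at rest flat on the tray's floor (within 0.1 rad of level, buttons up), lengthwise within 0.35 rad, its centre within 24 mm of the tray's centre along the tray and 36 mm across it; coaster, paperweight and earbud case within 25 mm of where they began (x of remote_mid in the frame of tray_in between -0.024 and 0.024 m and y of remote_mid in the frame of tray_in between -0.036 and 0.036 m and z of remote_mid in the frame of tray_in below 0.01 m and angle between remote_mid's own z axis and vertical below 0.1 rad and angle between the x axis of remote_mid and the x axis of tray_in, either way round below 0.35 rad and linear speed of remote below 0.02 m/s and angular speed of remote below 0.1 rad/s and distance of each of coaster_mid, paperweight_mid, case_mid from where it was at the start of the episode below 0.025 m); the robot touches nothing.
It fails at once if the remote lies or falls on the cabinet top (height (world z) of remote_mid below 0.0095 m).
It fails at once if the remote is dropped into the tray from more than about 25 mm (horizontal distance between remote_mid and tray_in below 0.12 m and contact force between the fingers and remote below 0.05 N and linear speed of remote above 0.7 m/s).
It fails at once if coaster, paperweight or earbud case pushed more than 25 mm (distance of any of coaster_mid, paperweight_mid, case_mid from where it was at the start of the episode above 0.025 m).
It also fails if it takes over 48 s, if anything falls off the work surface, if the arm or the gripper's body presses on something with over 40 N, if the wrist force passes 120 N, or if a joint passes its speed limit or range.

ROBOT

A 7-joint arm with a two-finger parallel gripper is mounted at the origin on the work surface. World frame = base frame: x ahead of the robot, y to its left, z up, the work surface at z = 0. Lengths are in m, angles in rad, forces in N, time in s.
With the tool pointing down it reaches from about 0.4 to 0.85 m from the base axis. Payload 10.4 kg.
Tool frame: the origin (TCP) lies where the fingers leave the gripper's body, on its centre line; the fingertips stand 73 mm ahead of it and the grasp point (between the pads) lies 54 mm ahead of it; z points along the fingers, y is the direction in which the jaws open and shut (so a half turn about z gives the same grasp; the last joint's range is limited). The gripper opens to 85 mm and grips with 20 to 120 N. Pads are 22 mm wide; open, the fingers measure 114 mm over their backs; the gripper's body (76 mm by 85 mm) begins 54 mm behind the grasp point. The pads swing forward as they close: fully open they stand 13 mm farther back than shut.
Start: joints at [-1.356, 0.332, -0.065, 1.46, 0.022, 1.35, -0.088], TCP at [0.147, 0.607, 0.304] pointing down, gripper open.
Joint ranges: [-2.6, 2.6], [-0.5, 2.12], [-1.47, 1.34], [0.16, 2.42], [-1.27, 4.41], [0.06, 2.06], [-2.6, 2.6]. Speed limits (rad/s): [2.22, 2.22, 2.79, 2.79, 3.14, 3.14, 3.14].

INTERFACE

Orientations are given as a unit quaternion [x, y, z, w].
In Python, from workcell import get_obs, camera, camera_model, hand_in gives the robot as it stands.
- The arm moves only by the shell command python3 -m crank 'ROWS' [FORCE]. ROWS is text: rows parted by semicolons, each of 7 numbers parted by spaces: the shift along the tool's x, y, z in units of 40 mm (1.0 is 40 mm), then the turn, a rotation vector about the tool's x, y, z in units of 8 degrees (1.0 is 8 degrees), then the finger opening in mm, from 0 to 85.4. In form: x y z ax ay az jaw; .... A call has exactly 10 rows; each row shifts and turns the pose as measured when the row begins, along the tool's axes as they then stand; what a row does not reach is not made up. A row lasts 1/10 s, in which the tool goes at most 50 mm and 8.59 degrees, less where a joint would pass 70% of its speed; a pose out of reach is approached as far as the arm can. A call is refused whole if a number of a shift passes 1 or a number of a turn 1, either way. A call with a gripper value outside its range is refused whole. The fingers move at their own pace and stop on an object; FORCE is the grip in N (left out, the last holds). Time passes only in rows, so rows that do not move let the fingers close, or fill a call up. It gives the time, the measured TCP pose, the force and the opening at its end, in the units of the state.
- get_obs(): the state, without advancing time (a new reading comes with each control period).
- camera(name): name is "scene" or "side" or "wrist"; returns (picture, depth): 400x640x3 uint8, red, green, blue; 400x640 float32, m along the optical axis (not along the pixel's ray), 0 where there is no reading.
- camera_model(name): a dict with "fx", "fy", "cx", "cy" (pixels), "distortion" ([k1, k2, p1, p2, k3] as OpenCV has them; the pictures are not rectified), "position" and "rotation" of the camera in the world; the wrist camera has in their place "hand_eye" (4x4, takes a point from camera to tool coordinates, whose origin is the TCP and whose axes are the flange's). Camera axes: x right, y up, looking along -z (the intrinsics and any distortion apply to the point x, -y, -z); pixel columns grow to the right and rows downward; lengths in m; the calibration is good to about 2 mm. A picture is of the moment at which its call begins: read the wrist's pose just before it. camera_model takes no time and is no camera call.
- hand_in(): hands the job in, once; it reports no verdict.
The state is a dict: "clock": time; "joint_pos": joint angles; "joint_velocities": joint speeds; "tau": joint torques, N m; "position": TCP position; "ee_rot": TCP orientation; "ft_force": force on the tool from outside, world axes, zero at the start; "torque": the same for the moment, N m; "grip_width": opening from 0.0 (shut) to 1.0 (fully open).
Only numpy, scipy, OpenCV 4.12 (cv2) and the standard library are available. Lean on these libraries where they do the work, as an engineer would, in place of code of your own. Each camera call takes 0.05 s, during which the arm holds its last target.

## Working session

There is one attempt and no reset: what is moved stays moved. The work goes in short steps, Python scripts to look and compute and a shell command to move; the robot and the scene stay as the last step left them, time stands still between calls to the robot, and variables do not carry over. Pictures are saved under pics/ and viewed, and the job is handed in when it is done.

```bash
ls; mkdir -p pics
cat > h.py <<'E'
import numpy as np, cv2
from scipy.spatial.transform import Rotation as R
from workcell import get_obs, camera, camera_model
def T_of(o):
    T=np.eye(4);T[:3,:3]=R.from_quat(o['ee_rot']).as_matrix();T[:3,3]=o['position'];return T
def snap(name,fn):
    o=get_obs();rgb,d=camera(name);cv2.imwrite('pics/'+fn+'.png',rgb[:,:,::-1]);np.savez('pics/'+fn+'.npz',d=d,T=T_of(o),rgb=rgb);return rgb,d
def cam_T(name,T):
    m=camera_model(name)
    if 'hand_eye' in m: return m,T@np.array(m['hand_eye'])
    C=np.eye(4);r=np.array(m['rotation']);C[:3,:3]=r if r.shape==(3,3) else R.from_quat(r).as_matrix();C[:3,3]=m['position'];return m,C
def pts(name,fn,uv,depth=None):
    z=np.load('pics/'+fn+'.npz');m,C=cam_T(name,z['T']);K=np.array([[m['fx'],0,m['cx']],[0,m['fy'],m['cy']],[0,0,1]])
    out=[]
    for u,v in uv:
        n=cv2.undistortPoints(np.array([[[u,v]]],float),K,np.array(m['distortion'],float))[0,0]
        dd=z['d'][int(round(v)),int(round(u))]
        p=np.array([n[0]*dd,-n[1]*dd,-dd,1]);out.append((C@p)[:3])
    return np.array(out)
def ray_plane(name,fn,uv,h):
    z=np.load('pics/'+fn+'.npz');m,C=cam_T(name,z['T']);K=np.array([[m['fx'],0,m['cx']],[0,m['fy'],m['cy']],[0,0,1]])
    out=[]
    for u,v in uv:
        n=cv2.undistortPoints(np.array([[[u,v]]],float),K,np.array(m['distortion'],float))[0,0]
        r=C[:3,:3]@np.array([n[0],-n[1],-1]);out.append(C[:3,3]+r*(h-C[2,3])/r[2])
    return np.array(out)
E
python3 - <<'E'
from h import *
np.set_printoptions(precision=4,suppress=True)
print(get_obs())
for c in ['scene','side','wrist']:
    snap(c,c+'0'); print(c,camera_model(c))
E
```

```text
pics
{'clock': 0.0, 'joint_pos': array([-1.3556,  0.3329, -0.0647,  1.461 ,  0.0216,  1.3499, -0.0885]), 'joint_velocities': array([0.0005, 0.0016, 0.0011, 0.0008, 0.0014, 0.0001, 0.0005]), 'tau': array([  0.0005, -62.5438,   0.0496, -39.1613,   0.0163,   0.0098,
        -0.    ]), 'position': array([0.1471, 0.6071, 0.3031]), 'ee_rot': array([ 0.1186,  0.9929, -0.0007, -0.0001]), 'ft_force': array([-0.3258,  0.1032,  0.4001]), 'torque': array([ 0.0073, -0.0111,  0.0411]), 'grip_width': 1.0015613983355416}
scene {'fx': 509.3131394573799, 'fy': 509.3131394573799, 'cx': 317.57079105415414, 'cy': 202.70321402825803, 'distortion': array([-0.0136,  0.    ,  0.    ,  0.    ,  0.    ]), 'position': array([ 1.2202, -0.469 ,  1.0042]), 'rotation': array([0.3005, 0.1519, 0.4235, 0.841 ])}
side {'fx': 512.5031112446546, 'fy': 512.5031112446546, 'cx': 307.1442987116114, 'cy': 195.27179253715735, 'distortion': array([-0.0514,  0.    ,  0.    ,  0.    ,  0.    ]), 'position': array([0.334 , 0.6244, 0.748 ]), 'rotation': array([-0.0757,  0.3938,  0.9007, -0.1668])}
wrist {'fx': 325.7091689493334, 'fy': 325.7091689493334, 'cx': 316.40698180512004, 'cy': 195.06062076481265, 'distortion': array([-0.0595,  0.    ,  0.    ,  0.    ,  0.    ]), 'hand_eye': array([[ 0.0008,  0.9485,  0.3168,  0.0826],
       [ 1.    , -0.0007, -0.0004, -0.0001],
       [-0.0002,  0.3168, -0.9485, -0.0694],
       [ 0.    ,  0.    ,  0.    ,  1.    ]])}
```

View pics/scene0.png

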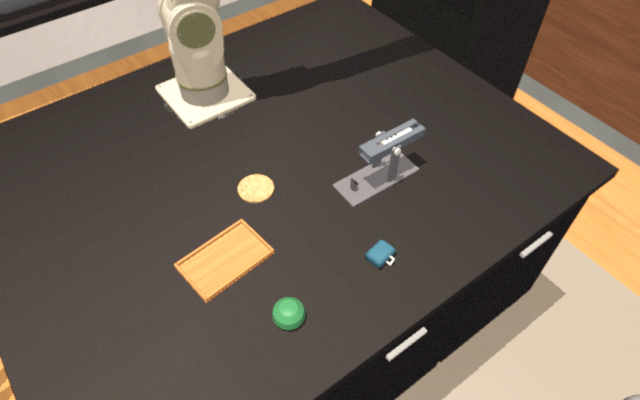

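View pics/side0.png

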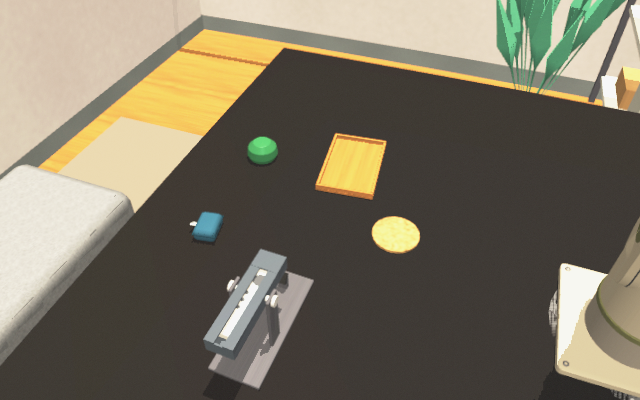

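View pics/wrist0.png

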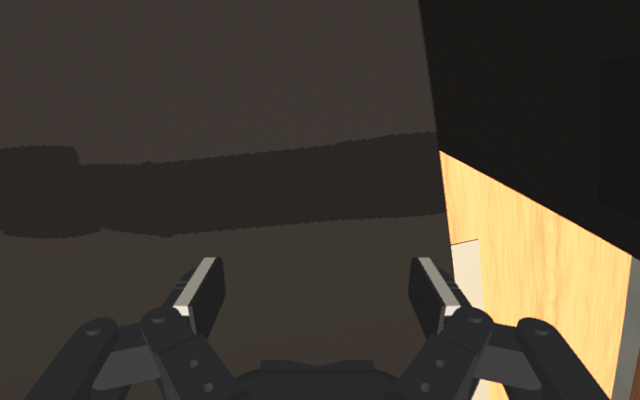

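Run:
```python
from h import *
a=np.load('pics/scene0.npz')['rgb'][110:280,320:440,::-1]
b=np.load('pics/side0.npz')['rgb'][230:390,180:330,::-1]
cv2.imwrite('pics/ca.png',cv2.resize(a,None,fx=3.5,fy=3.5,interpolation=cv2.INTER_CUBIC))
cv2.imwrite('pics/cb.png',cv2.resize(b,None,fx=3.7,fy=3.7,interpolation=cv2.INTER_CUBIC))
np.set_printoptions(precision=4,suppress=True)
print('case,coaster,pw',pts('scene','scene0',[(380,254),(256,188),(289,312)]), pts('side','side0',[(208,226),(396,234),(262,150)]))
print('tray corners scene',ray_plane('scene','scene0',[(176,263),(241,222),(273,252),(208,297)],0.016))
print('tray corners side',ray_plane('side','side0',[(336,135),(386,140),(373,196),(317,188)],0.016))
```

```text
case,coaster,pw [[ 0.7828  0.0319  0.0266]
 [ 0.4281 -0.0822  0.0078]
 [ 0.7876 -0.2234  0.0451]] [[ 0.7671  0.0498  0.0284]
 [ 0.4222 -0.0788  0.0083]
 [ 0.763  -0.1939  0.04  ]]
tray corners scene [[ 0.5186 -0.3541  0.016 ]
 [ 0.506  -0.1733  0.016 ]
 [ 0.6256 -0.1588  0.016 ]
 [ 0.6396 -0.3376  0.016 ]]
tray corners side [[ 0.6352 -0.3386  0.016 ]
 [ 0.5172 -0.3619  0.016 ]
 [ 0.4928 -0.1608  0.016 ]
 [ 0.6116 -0.1426  0.016 ]]
```

View pics/ca.png

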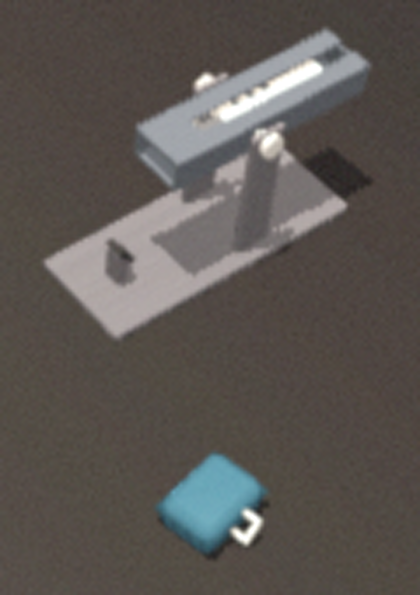

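View pics/cb.png

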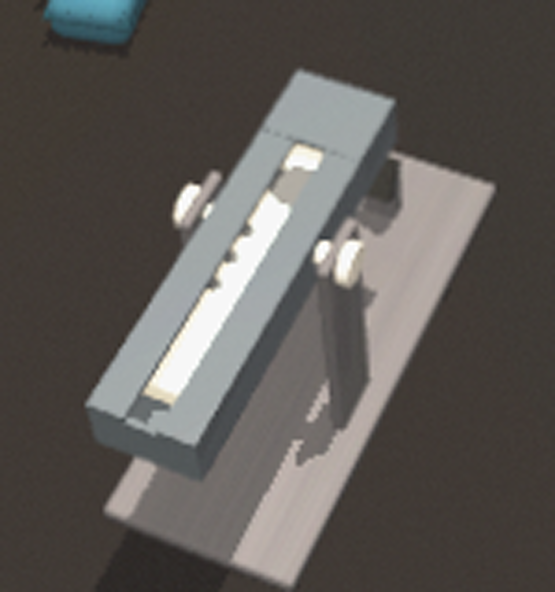

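Run:
```python
from h import *
np.set_printoptions(precision=4,suppress=True)
sc=[(320+x/3.5,110+y/3.5) for x,y in [(137,127),(178,163),(370,65),(330,28)]]
sd=[(180+x/3.7,230+y/3.7) for x,y in [(395,102),(299,70),(88,405),(197,447)]]
A=ray_plane('scene','scene0',sc,.128);B=ray_plane('side','side0',sd,.128)
for P in (A,B):
    print(P, 'w',np.linalg.norm(P[0]-P[1]),np.linalg.norm(P[2]-P[3]),'L',np.linalg.norm(P[1]-P[2]),np.linalg.norm(P[0]-P[3]))
    f=(P[0]+P[1])/2;b=(P[2]+P[3])/2;u=(b-f)/np.linalg.norm(b-f);print('mouth',f,'yaw',np.arctan2(u[1],u[0]),'pivot',(f+b)/2-u*0.014)
fp=[(320+x/3.5,110+y/3.5) for x,y in [(44,263),(118,338),(347,206)]]
print('foot scene',ray_plane('scene','scene0',fp,.008))
fp=[(180+x/3.7,230+y/3.7) for x,y in [(496,185),(104,512),(293,588)]]
print('foot side',ray_plane('side','side0',fp,.008))
# dense depth check: points with z in 0.12..0.14
for n in('scene','side'):
    z=np.load(f'pics/{n}0.npz');d=z['d']
    uv=[(u,v) for v in range(0,400,1) for u in range(0,640,1) if d[v,u]>0]
    m,C=cam_T(n,z['T']);K=np.array([[m['fx'],0,m['cx']],[0,m['fy'],m['cy']],[0,0,1]])
    nn=cv2.undistortPoints(np.array(uv,float)[:,None],K,np.array(m['distortion']))[:,0]
    dd=np.array([d[v,u] for u,v in uv]);p=np.c_[nn[:,0]*dd,-nn[:,1]*dd,-dd]@C[:3,:3].T+C[:3,3]
    np.save(f'pics/{n}_cloud.npy',p)
    s=(p[:,0]>.3)&(p[:,0]<.8)&(p[:,1]>-.1)&(p[:,1]<.5)
    t=p[s&(p[:,2]>.118)&(p[:,2]<.14)]
    print(n,len(t),np.median(t,0),cv2.minAreaRect(t[:,:2].astype(np.float32)))
    s=(abs(p[:,0]-.57)<.12)&(abs(p[:,1]+.255)<.15)&(p[:,2]>.003)&(p[:,2]<.03)
    t=p[s];print('tray',len(t),np.percentile(t[:,2],[5,50,95]),cv2.minAreaRect(t[:,:2].astype(np.float32)))
    s=(abs(p[:,0]-.57)<.12)&(abs(p[:,1]+.0)<.05)&(abs(p[:,2])<.03);print('table z',np.median(p[s,2]))
    for nm,c,r in(('case',(.775,.04),.06),('coaster',(.425,-.08),.08),('pw',(.775,-.21),.07)):
        t=p[(np.hypot(p[:,0]-c[0],p[:,1]-c[1])<r)&(p[:,2]>.0045)];print(nm,len(t),t[:,2].max(),cv2.minAreaRect(t[:,:2].astype(np.float32)))
```

```text
[[0.5592 0.1461 0.128 ]
 [0.6032 0.1463 0.128 ]
 [0.6103 0.322  0.128 ]
 [0.5637 0.3265 0.128 ]] w 0.04396534660652609 0.04673319561977198 L 0.1757940974631733 0.18041365962104683
mouth [0.5812 0.1462 0.128 ] yaw 1.5383531236501853 pivot [0.5837 0.2212 0.128 ]
[[0.5567 0.1457 0.128 ]
 [0.6026 0.1439 0.128 ]
 [0.6064 0.3223 0.128 ]
 [0.5606 0.3231 0.128 ]] w 0.04593558852216713 0.04581353791927853 L 0.1783978026368834 0.17746815823375717
mouth [0.5797 0.1448 0.128 ] yaw 1.5491523645551264 pivot [0.5813 0.2198 0.128 ]
foot scene [[0.5387 0.0831 0.008 ]
 [0.6272 0.082  0.008 ]
 [0.6308 0.3046 0.008 ]]
foot side [[0.5332 0.0843 0.008 ]
 [0.6273 0.3068 0.008 ]
 [0.5381 0.3087 0.008 ]]
scene 1096 [0.5829 0.2246 0.1274] ((0.5844106674194336, 0.23356105387210846), (0.18461592495441437, 0.08098603785037994), 81.92459869384766)
tray 4435 [0.0033 0.0065 0.0163] ((0.5698096752166748, -0.2548375725746155), (0.2992270588874817, 0.2393854707479477), 89.94793701171875)
table z 0.00041279424662510333
case 557 0.03286270370225586 ((0.7653678059577942, 0.037690214812755585), (0.09353674948215485, 0.090
[... 337 characters left out ...]
128 ] ((0.5819777846336365, 0.23392681777477264), (0.18052612245082855, 0.07944352924823761), 89.10360717773438)
tray 3401 [0.0037 0.0067 0.0164] ((0.5686227083206177, -0.25429242849349976), (0.23696865141391754, 0.29868292808532715), 0.03684964403510094)
table z 0.00022388702410247596
case 699 0.031236564934430167 ((0.7806456089019775, 0.04228716343641281), (0.059998005628585815, 0.06274784356355667), 11.400009155273438)
coaster 1267 0.011535839450779961 ((0.4183432161808014, -0.07761144638061523), (0.09246909618377686, 0.10609041154384613), 63.5301628112793)
pw 651 0.04835708880585654 ((0.7612420320510864, -0.19795626401901245), (0.06849498301744461, 0.0900082141160965), 35.13508224487305)
```

```bash
cat >> h.py <<'E'
YAW=1.549
def Rt(th,yaw=YAW):
    # tool x along mouth->closed axis (horizontal yaw), z down; th = tilt matching tube mouth-down
    a=np.array([np.cos(yaw),np.sin(yaw),0]);up=np.array([0,0,1.])
    x=np.cos(th)*a+np.sin(th)*up; z=-(np.cos(th)*up-np.sin(th)*a)
    return np.stack([x,np.cross(z,x),z],1)
def show(msg=''):
    o=get_obs();T=T_of(o)
    print(msg,'t',round(o['clock'],2),'pos',np.round(o['position'],4),'tip',np.round(T[:3,3]+.073*T[:3,2],4),'x',np.round(T[:3,0],3),'z',np.round(T[:3,2],3),'F',np.round(o['ft_force'],1),'g',round(o['grip_width'],3),'q',np.round(o['joint_pos'],2))
    return o,T
def plan(p,Rw,n=10,tip=0.0,T=None):
    """rows so that point `tip` m ahead of TCP gets to p"""
    if T is None:o,T=show()
    tgt=np.eye(4);tgt[:3,:3]=Rw;tgt[:3,3]=np.array(p)-tip*Rw[:,2]
    rv=R.from_matrix(T[:3,:3].T@Rw).as_rotvec()
    tip0=T[:3,3]+tip*T[:3,2]
    for k in range(n):
        A=T[:3,:3]@R.from_rotvec(rv*k/n).as_matrix();B=T[:3,:3]@R.from_rotvec(rv*(k+1)/n).as_matrix()
        pa=tip0+(np.array(p)-tip0)*k/n-tip*A[:,2];pb=tip0+(np.array(p)-tip0)*(k+1)/n-tip*B[:,2]
        d=A.T@(pb-pa)/.04; w=rv/n/np.radians(8)
        print(' '.join('%.2f'%v for v in np.r_[d,w]),'!!' if max(abs(np.r_[d,w]))>1 else '')
    return
E
python3 - <<'E'
from h import *
plan([.581,.158,.165],Rt(0),18,tip=.073)
z=np.load('pics/side0.npz')['rgb'].reshape(-1,3).astype(int)
for n in('scene','side'):
    q=np.load(f'pics/{n}0.npz');rgb=q['rgb'].astype(int);d=q['d']
    p=np.load(f'pics/{n}_cloud.npy');c=rgb[d>0]
    m=(c[:,0]-c[:,2]>60)&(abs(p[:,0]-.57)<.13)&(abs(p[:,1]+.255)<.16)&(abs(p[:,2]-.01)<.02)
    print(n,m.sum(),cv2.minAreaRect(p[m][:,:2].astype(np.float32)))
E
```

```text
t 0.15 pos [0.1472 0.6072 0.3033] tip [0.1472 0.6071 0.2303] x [-0.972  0.236 -0.   ] z [-0.    -0.001 -1.   ] F [-0.4  0.5  0.2] g 1.003 q [-1.36  0.33 -0.06  1.46  0.02  1.35 -0.09]
-0.73 -0.46 0.09 -0.00 0.00 0.54 
-0.77 -0.41 0.09 -0.00 0.00 0.54 
-0.79 -0.35 0.09 -0.00 0.00 0.54 
-0.82 -0.29 0.09 -0.00 0.00 0.54 
-0.84 -0.23 0.09 -0.00 0.00 0.54 
-0.85 -0.16 0.09 -0.00 0.00 0.54 
-0.86 -0.10 0.09 -0.00 0.00 0.54 
-0.87 -0.03 0.09 -0.00 0.00 0.54 
-0.87 0.03 0.09 -0.00 0.00 0.54 
-0.86 0.10 0.09 -0.00 0.00 0.54 
-0.85 0.16 0.09 -0.00 0.00 0.54 
-0.84 0.23 0.09 -0.00 0.00 0.54 
-0.82 0.29 0.09 -0.00 0.00 0.54 
-0.79 0.35 0.09 -0.00 0.00 0.54 
-0.77 0.41 0.09 -0.00 0.00 0.54 
-0.73 0.46 0.09 -0.00 0.00 0.54 
-0.70 0.52 0.09 -0.00 0.00 0.54 
-0.66 0.57 0.09 -0.00 0.00 0.54 
scene 4358 ((0.5427989959716797, -0.220947265625), (0.17380079627037048, 0.2768850028514862), 8.168595314025879)
side 3531 ((0.5591673254966736, -0.22881218791007996), (0.16423940658569336, 0.3245503008365631), 18.23636245727539)
```

```bash
python3 -m crank '-0.7 -0.46 0 0 0 0.54 0; -0.77 -0.41 0 0 0 0.54 0; -0.79 -0.35 0 0 0 0.54 0; -0.82 -0.29 0 0 0 0.54 0; -0.84 -0.23 0 0 0 0.54 0; -0.85 -0.16 0 0 0 0.54 0; -0.86 -0.1 0 0 0 0.54 0; -0.87 -0.03 0 0 0 0.54 0; -0.87 0.03 0 0 0 0.54 0; -0.86 0.1 0 0 0 0.54 0'
python3 - <<'E'
from h import *
plan([.581,.158,.160],Rt(0),10,tip=.073)
E
```

```text
clock: 1.15
position: [0.3878, 0.3483, 0.2998]
ee_rot: [0.484, 0.875, -0.003, -0.001]
ft_force: [-0.3, 0.2, -0.2]
grip_width: 0.001
 t 1.15 pos [0.3878 0.3483 0.2998] tip [0.3874 0.348  0.2268] x [-0.531  0.847 -0.001] z [-0.005 -0.004 -1.   ] F [-0.3  0.2 -0.2] g 0.001 q [-1.02  0.1   0.22  1.75 -0.02  1.3  -0.24]
-0.66 0.16 0.17 -0.00 0.00 0.42 
-0.65 0.20 0.17 -0.00 0.00 0.42 
-0.64 0.23 0.17 -0.00 0.00 0.42 
-0.62 0.27 0.17 -0.00 0.00 0.42 
-0.61 0.31 0.17 -0.00 0.00 0.42 
-0.59 0.34 0.17 -0.00 0.00 0.42 
-0.57 0.37 0.17 -0.00 0.00 0.42 
-0.54 0.41 0.17 -0.00 0.00 0.42 
-0.52 0.44 0.17 -0.00 0.00 0.42 
-0.49 0.47 0.17 -0.00 0.00 0.42
```

```bash
python3 -m crank '-0.68 0.16 0 0 0 0.43 0; -0.67 0.2 0 0 0 0.43 0; -0.66 0.23 0.1 0 0 0.43 0; -0.64 0.27 0.1 0 0 0.43 0; -0.62 0.31 0.1 0 0 0.43 0; -0.6 0.34 0.2 0 0 0.43 0; -0.58 0.37 0.2 0 0 0.43 0; -0.55 0.41 0.2 0 0 0.43 0; -0.53 0.44 0.2 0 0 0.43 0; -0.5 0.47 0.2 0 0 0.43 0'
python3 - <<'E'
from h import *
plan([.581,.158,.132],Rt(0),5,tip=.073)
snap('side','side1');snap('wrist','wrist1')
E
```

```text
clock: 2.15
position: [0.5866, 0.1377, 0.2458]
ee_rot: [0.731, 0.683, -0.003, -0.0]
ft_force: [0.5, 0.8, 0.6]
grip_width: -0.002
 t 2.15 pos [0.5866 0.1377 0.2458] tip [0.5863 0.1374 0.1728] x [ 0.068  0.998 -0.004] z [-0.005 -0.004 -1.   ] F [0.5 0.8 0.6] g -0.002 q [-0.69  0.34  0.48  1.62 -0.16  1.23 -0.25]
0.10 -0.03 0.20 -0.01 0.01 -0.07 
0.10 -0.03 0.20 -0.01 0.01 -0.07 
0.10 -0.03 0.20 -0.01 0.01 -0.07 
0.10 -0.03 0.20 -0.01 0.01 -0.07 
0.10 -0.03 0.20 -0.01 0.01 -0.07
```

View pics/side1.png

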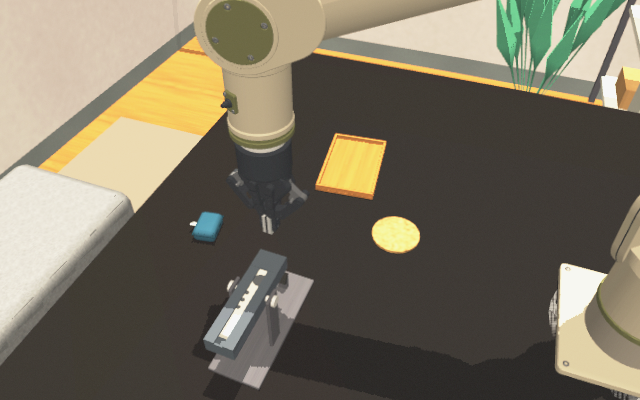

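View pics/wrist1.png

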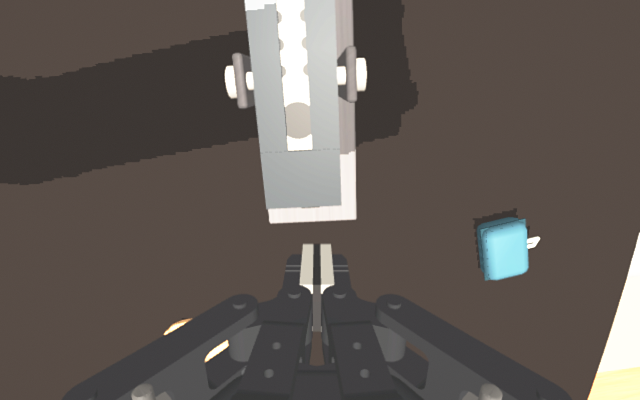

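Run:
```python
from h import *
np.set_printoptions(precision=4,suppress=True)
P=ray_plane('wrist','wrist1',[(267,208.5),(341,206.5),(317,246),(262,153),(335.5,149.5)],.128);print(P,P[0]-P[1]);print(ray_plane('wrist','wrist1',[(317,246)],.173),pts('wrist','wrist1',[(285,190),(320,190),(260,240)]))
```

```text
[[0.5576 0.1452 0.128 ]
 [0.6027 0.1432 0.128 ]
 [0.5862 0.1175 0.128 ]
 [0.559  0.1796 0.128 ]
 [0.6014 0.1784 0.128 ]] [-0.0451  0.002   0.    ]
[[0.5881 0.1411 0.173 ]] [[ 0.5697  0.1559  0.1268]
 [ 0.5908  0.1546  0.1276]
 [ 0.5203  0.0617 -0.    ]]
```

```bash
python3 -m crank '0.12 -0.03 0.2 0 0.02 -0.08 0; 0.12 -0.03 0.2 0 0.02 -0.08 0; 0.12 -0.03 0.2 0 0.02 -0.08 0; 0.12 -0.03 0.2 0 0.02 -0.08 0; 0.12 -0.03 0.2 0 0 -0.08 0; 0 0 0.1 0 0 0 0; 0 0 0.1 0 0 0 0; 0 0 0.1 0 0 0 0; 0 0 0.1 0 0 0 0; 0 0 0.1 0 0 0 0'
python3 - <<'E'
from h import *
plan([.581,.158,.09],Rt(0),10,tip=.073)
E
```

```text
clock: 3.25
position: [0.5802, 0.1634, 0.1829]
ee_rot: [0.709, 0.706, 0.0, -0.004]
ft_force: [-2.8, -0.4, 7.3]
grip_width: 0.003
 t 3.25 pos [0.5802 0.1634 0.1829] tip [0.5798 0.1638 0.1099] x [0.004 1.    0.006] z [-0.004  0.006 -1.   ] F [-2.8 -0.4  7.3] g 0.003 q [-0.7   0.4   0.44  1.68 -0.19  1.1  -0.21]
-0.01 0.00 0.05 -0.00 -0.00 0.01 
-0.01 0.00 0.05 -0.00 -0.00 0.01 
-0.01 0.00 0.05 -0.00 -0.00 0.01 
-0.01 0.00 0.05 -0.00 -0.00 0.01 
-0.01 0.00 0.05 -0.00 -0.00 0.01 
-0.01 0.00 0.05 -0.00 -0.00 0.01 
-0.01 0.00 0.05 -0.00 -0.00 0.01 
-0.01 0.00 0.05 -0.00 -0.00 0.01 
-0.01 0.00 0.05 -0.00 -0.00 0.01 
-0.01 0.00 0.05 -0.00 -0.00 0.01
```

```bash
python3 -m crank '-0.02 0 0.06 0 0 0 0; -0.02 0 0.06 0 0 0 0; -0.02 0 0.06 0 0 0 0; -0.02 0 0.06 0 0 0 0; -0.02 0 0.06 0 0 0 0; -0.02 0 0.06 0 0 0 0; -0.02 0 0.06 0 0 0 0; -0.02 0 0.06 0 0 0 0; 0 0 0 0 0 0 0; 0 0 0 0 0 0 0'
python3 - <<'E'
from h import *
show()
snap('side','side2')
i=cv2.imread('pics/side2.png');cv2.imwrite('pics/c2.png',cv2.resize(i[200:400,150:350],None,fx=3,fy=3,interpolation=cv2.INTER_CUBIC))
E
```

```text
clock: 4.25
position: [0.5827, 0.1604, 0.1697]
ee_rot: [0.706, 0.708, 0.006, -0.002]
ft_force: [-0.2, -1.1, 0.6]
grip_width: 0.001
 t 4.25 pos [0.5827 0.1604 0.1697] tip [0.5832 0.1612 0.0967] x [-0.002  1.     0.011] z [ 0.006  0.011 -1.   ] F [-0.2 -1.1  0.6] g 0.001 q [-0.69  0.41  0.43  1.7  -0.2   1.07 -0.19]
```

View pics/c2.png

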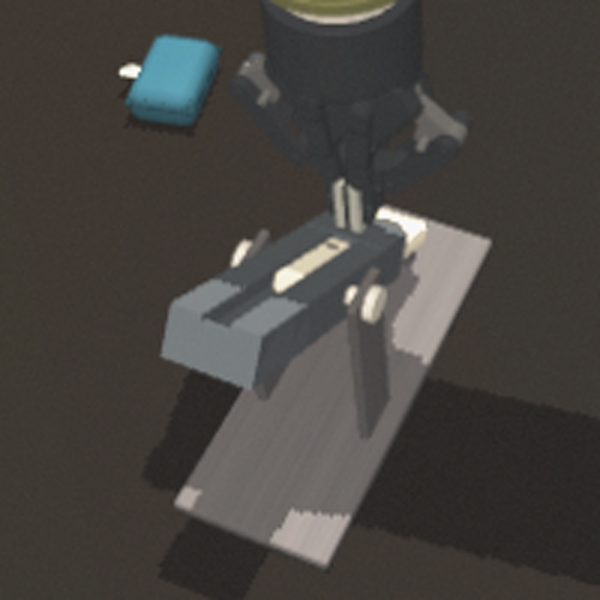

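```bash
python3 -m crank '0 0 0.06 0 0 0 0; 0 0 0.06 0 0 0 0; 0 0 0.06 0 0 0 0; 0 0 0.06 0 0 0 0; 0 0 0 0 0 0 0; 0 0 0 0 0 0 0; 0 0 -0.4 0 0 0 0; 0 0 -0.6 0 0 0 50; -0.2 0 -0.8 0 0 0 50; -0.4 0 -0.8 0 0 0 50'
python3 - <<'E'
from h import *
show()
snap('wrist','wrist3');snap('side','side3');snap('scene','scene3')
for n,b in(('side',(220,400,180,340)),('scene',(100,250,320,460))):
    i=cv2.imread(f'pics/{n}3.png');cv2.imwrite(f'pics/c3{n}.png',cv2.resize(i[b[0]:b[1],b[2]:b[3]],None,fx=3.5,fy=3.5,interpolation=cv2.INTER_CUBIC))
E
```

```text
clock: 5.3
position: [0.5816, 0.1352, 0.2711]
ee_rot: [0.705, 0.709, 0.005, -0.002]
ft_force: [0.0, 0.2, -0.1]
grip_width: 0.509
 t 5.3 pos [0.5816 0.1352 0.2711] tip [0.5819 0.1358 0.1981] x [-0.006  1.     0.009] z [ 0.004  0.009 -1.   ] F [ 0.   0.2 -0.1] g 0.509 q [-0.69  0.3   0.47  1.61 -0.15  1.26 -0.18]
```

View pics/wrist3.png

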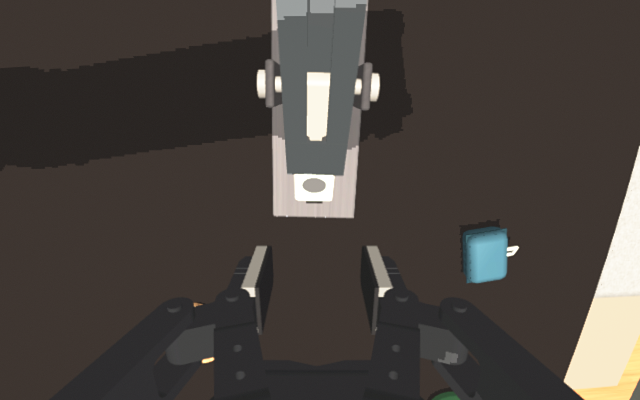

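View pics/c3side.png

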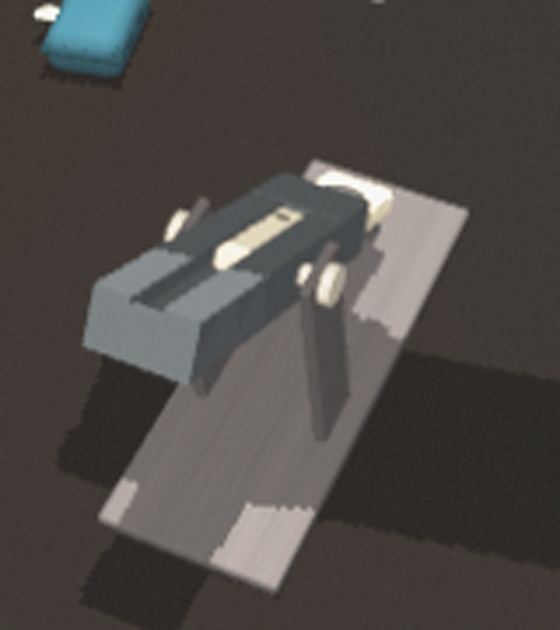

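View pics/c3scene.png

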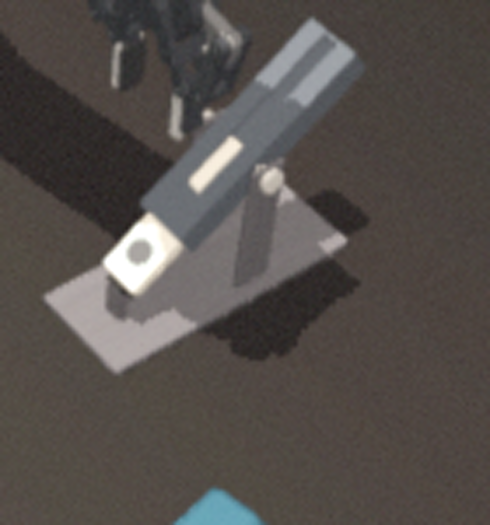

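Run:
```python
from h import *
np.set_printoptions(precision=4,suppress=True)
def fit(P):
    c=np.median(P,0);P=P[np.linalg.norm(P-c,axis=1)<.08]
    c=P.mean(0);n=np.linalg.svd(P-c)[2][2];n*=np.sign(n[2]);return c,n,np.std((P-c)@n)
a=pts('wrist','wrist3',[(u,v) for u in range(298,332) for v in range(178,198)])
c,n,s=fit(a);print('remote wrist',c,n,s,'tilt',np.arctan2(-n[1],n[2]))
a=pts('wrist','wrist3',[(u,v) for u in list(range(292,305))+list(range(328,340)) for v in range(120,170)])
c,n,s=fit(a);print('tube top wrist',c,n,s,'tilt',np.arctan2(-n[1],n[2]), 'h above pivot',(np.array([.581,.2195,.115])-c)@n)
a=pts('scene','scene3',[(320+x/3.5,100+y/3.5) for x in range(115,165,3) for y in range(225,280,3) if abs((x-140)-(252-y)*0.9)<22])
c,n,s=fit(a);print('remote scene',c,n,s)
print('front edge, mouth edge pts wrist', pts('wrist','wrist3',[(297,197),(331,198),(300,178),(330,178),(291,171),(341,172)]))
print('scene corners',pts('scene','scene3',[(320+x/3.5,100+y/3.5) for x,y in [(109,262),(133,290),(150,215),(182,245)]]))
```

```text
remote wrist [0.5798 0.1319 0.0597] [-0.0099 -0.5767  0.8169] 0.0004705882877487731 tilt 0.6146678036214545
tube top wrist [0.5801 0.1772 0.1018] [-0.0117 -0.5494  0.8355] 0.0005160840107928435 tilt 0.5817392649600647 h above pivot -0.012222067847692648
remote scene [0.5821 0.1347 0.0622] [-0.1106 -0.578   0.8085] 0.002437518079041009
front edge, mouth edge pts wrist [[0.5634 0.1201 0.0511]
 [0.5954 0.1188 0.0497]
 [0.5671 0.1428 0.0671]
 [0.5932 0.1429 0.067 ]
 [0.5608 0.1537 0.086 ]
 [0.6011 0.1532 0.0864]]
scene corners [[0.5659 0.1208 0.0469]
 [0.5962 0.1186 0.0451]
 [0.5757 0.1478 0.0874]
 [0.5968 0.1621 0.0652]]
```

```bash
cat >> h.py <<'E'
PIV=np.array([.5815,.2195,.115])
def sp(s,h,th):
    a=-np.array([np.cos(YAW),np.sin(YAW),0]);f=np.cos(th)*a-np.array([0,0,np.sin(th)]);u=np.sin(th)*a+np.array([0,0,np.cos(th)])
    return PIV+s*f+h*u
E
python3 - <<'E'
from h import *
print(sp(.104,-.008,.6));plan(sp(.106,.05,.6),Rt(.6),10,tip=.073)
E
```

```text
[0.57972771 0.13820155 0.0496745 ]
 t 5.45 pos [0.5831 0.1332 0.2727] tip [0.5838 0.1339 0.1997] x [-0.002  1.     0.01 ] z [ 0.009  0.01  -1.   ] F [ 0.1  0.1 -0.9] g 0.586 q [-0.68  0.3   0.47  1.61 -0.15  1.26 -0.18]
-0.19 -0.01 0.26 0.00 0.42 0.02 
-0.20 -0.01 0.26 0.00 0.42 0.02 
-0.22 -0.01 0.25 0.00 0.42 0.02 
-0.23 -0.01 0.24 0.00 0.42 0.02 
-0.24 -0.01 0.24 0.00 0.42 0.02 
-0.26 -0.01 0.23 0.00 0.42 0.02 
-0.27 -0.01 0.22 0.00 0.42 0.02 
-0.28 -0.01 0.21 0.00 0.42 0.02 
-0.29 -0.01 0.20 0.00 0.42 0.02 
-0.31 -0.01 0.19 0.00 0.42 0.02
```

```bash
python3 -m crank '-0.19 -0.01 0.26 0 0.43 0.02 60; -0.2 -0.01 0.26 0 0.43 0.02 60; -0.22 -0.01 0.25 0 0.43 0.02 60; -0.23 -0.01 0.24 0 0.43 0.02 60; -0.25 -0.01 0.24 0 0.43 0.02 60; -0.26 -0.01 0.23 0 0.43 0.02 60; -0.27 -0.01 0.22 0 0.43 0.02 60; -0.28 -0.01 0.21 0 0.43 0.02 60; -0.3 -0.01 0.2 0 0.43 0.02 60; -0.31 -0.01 0.19 0 0.43 0.02 60'
python3 - <<'E'
from h import *
plan(sp(.104,-.0075,.6),Rt(.6),8,tip=.073)
snap('wrist','wrist4');snap('side','side4')
E
```

```text
clock: 6.45
position: [0.5764, 0.0729, 0.1488]
ee_rot: [0.676, 0.667, 0.222, -0.221]
ft_force: [0.8, 0.6, 0.0]
grip_width: 0.706
 t 6.45 pos [0.5764 0.0729 0.1488] tip [0.5768 0.1163 0.0901] x [0.011 0.803 0.595] z [ 0.005  0.595 -0.804] F [0.8 0.6 0. ] g 0.706 q [-0.22  0.46  0.36  1.8  -0.88  1.17  0.57]
-0.01 0.01 0.14 -0.01 -0.03 0.01 
-0.01 0.01 0.14 -0.01 -0.03 0.01 
-0.01 0.01 0.14 -0.01 -0.03 0.01 
-0.01 0.01 0.14 -0.01 -0.03 0.01 
-0.01 0.01 0.14 -0.01 -0.03 0.01 
-0.01 0.01 0.14 -0.01 -0.03 0.01 
-0.01 0.01 0.14 -0.01 -0.03 0.01 
-0.01 0.01 0.14 -0.01 -0.03 0.01
```

View pics/wrist4.png

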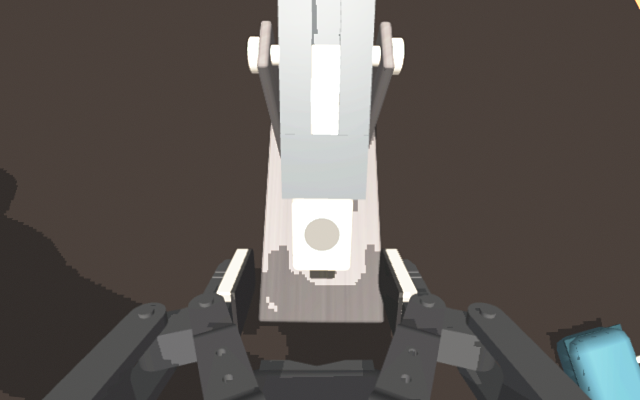

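Run:
```python
from h import *
np.set_printoptions(precision=4,suppress=True)
for n,uv in (('wrist4',[(243,253),(391,253),(234,275),(401,275),(228,290),(407,290)]),('wrist3',[(262,250),(374,250),(250,285),(384,285)]),('wrist1',[(312,248),(324,248),(308,275)])):
    T=np.load(f'pics/{n}.npz')['T'];P=pts('wrist',n,uv);print(n,(P-T[:3,3])@T[:3,:3])
T=np.load('pics/wrist4.npz')['T']
print(pts('wrist','wrist4',[(292,268),(351,268),(322,265),(322,201)]))
```

```text
wrist4 [[ 0.0108 -0.0339  0.0598]
 [ 0.0113  0.0321  0.0589]
 [ 0.0106 -0.0337  0.0421]
 [ 0.0108  0.0325  0.0417]
 [ 0.0102 -0.0337  0.0325]
 [ 0.0104  0.0325  0.0323]]
wrist3 [[ 0.0109 -0.0257  0.0624]
 [ 0.0113  0.025   0.0618]
 [ 0.0107 -0.026   0.0351]
 [ 0.0111  0.0243  0.0346]]
wrist1 [[ 0.0111 -0.003   0.0642]
 [ 0.0107  0.0025  0.0649]
 [ 0.0111 -0.0043  0.0415]]
[[0.5576 0.1201 0.0085]
 [0.6014 0.1198 0.0065]
 [0.5792 0.1179 0.0487]
 [0.5794 0.1519 0.0729]]
```

```bash
python3 -m crank '-0.01 0.01 0.15 -0.01 -0.03 0.01 60; -0.01 0.01 0.15 -0.01 -0.03 0.01 60; -0.01 0.01 0.15 -0.01 -0.03 0.01 60; -0.01 0.01 0.15 -0.01 -0.03 0.01 60; -0.01 0.01 0.14 -0.01 -0.03 0.01 60; -0.01 0.01 0.14 -0.01 -0.03 0.01 60; -0.01 0.01 0.14 -0.01 -0.03 0.01 60; -0.01 0.01 0.14 -0.01 -0.03 0.01 60; 0 0 0 0 0 0 60; 0 0 0 0 0 0 60' 50
python3 - <<'E'
from h import *
print(sp(.104,-.0085,.6))
plan(sp(.104,-.0085,.6),Rt(.6),1,tip=.073)
snap('wrist','wrist5')
E
```

```text
clock: 7.55
position: [0.5795, 0.1027, 0.1059]
ee_rot: [0.685, 0.667, 0.209, -0.205]
ft_force: [-0.0, -0.1, -0.4]
grip_width: 0.704
[0.57973386 0.13848381 0.04926183]
 t 7.55 pos [0.5795 0.1027 0.1059] tip [0.5804 0.1436 0.0454] x [0.022 0.828 0.561] z [ 0.012  0.56  -0.828] F [-0.  -0.1 -0.4] g 0.704 q [-0.27  0.51  0.34  1.82 -0.9   1.06  0.55]
-0.06 -0.01 -0.15 -0.00 0.04 -0.03
```

View pics/wrist5.png

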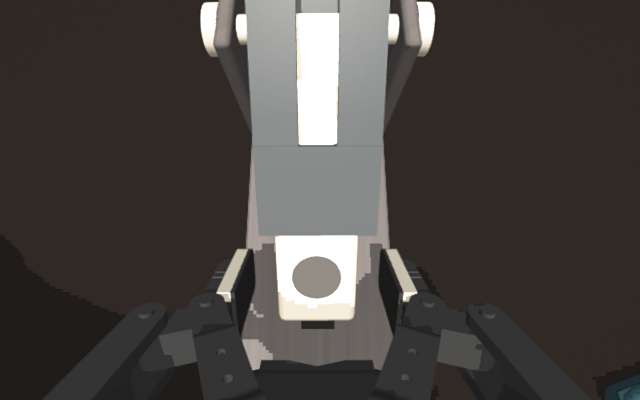

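```bash
python3 -m crank '-0.06 -0.01 -0.15 0 0.2 -0.03 60; 0 0 0 0 0 0 50; 0 0 0 0 0 0 40; 0 0 0 0 0 0 30; 0 0 0 0 0 0 30; 0 0 0 0 0 0 30; 0 0 0 0 0 0 30; 0 0 0 0 0 0 30; 0 0 0 0 0 0 30; 0 0 0 0 0 0 30' 50
python3 - <<'E'
from h import *
o,T=show()
P=T[:3,3]+.073*T[:3,2]-PIV
for th in(.55,.6):
  a=-np.array([np.cos(YAW),np.sin(YAW),0]);f=np.cos(th)*a-np.array([0,0,np.sin(th)]);u=np.sin(th)*a+np.array([0,0,np.cos(th)]);print(P@f,P@u)
snap('wrist','wrist6')
E
```

```text
clock: 8.6
position: [0.5794, 0.0954, 0.1106]
ee_rot: [0.68, 0.665, 0.22, -0.214]
ft_force: [0.2, -1.1, 1.4]
grip_width: 0.402
 t 8.6 pos [0.5794 0.0954 0.1106] tip [0.5804 0.1381 0.0514] x [0.018 0.811 0.585] z [ 0.015  0.585 -0.811] F [ 0.2 -1.1  1.4] g 0.402 q [-0.24  0.51  0.33  1.82 -0.92  1.09  0.59]
0.10263843596702323 -0.01162507786015053
0.1030911763827538 -0.006480765775063568
```

View pics/wrist6.png

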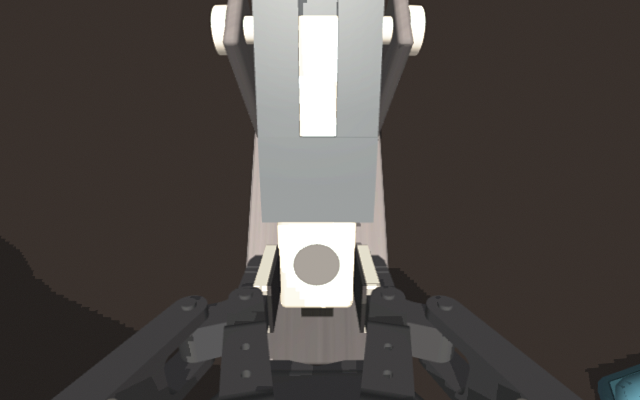

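```bash
cat >> h.py <<'E'
def arc(dth,n=10):
    o,T=show()
    ax=np.array([-np.sin(YAW),np.cos(YAW),0])  # across
    a=np.array([np.cos(YAW),np.sin(YAW),0])
    # rotation that lowers closed end/raises mouth by dth: mouth dir -a goes up
    ax=np.cross(-a,[0,0,1.])
    Q=R.from_rotvec(ax*dth/n).as_matrix()
    N=T.copy();N[:3,:3]=Q@T[:3,:3];N[:3,3]=PIV+Q@(T[:3,3]-PIV)
    d=T[:3,:3].T@(N[:3,3]-T[:3,3])/.04;w=R.from_matrix(T[:3,:3].T@N[:3,:3]).as_rotvec()/np.radians(8)
    print('row',np.round(np.r_[d,w],3))
E
python3 - <<'E'
from h import *
arc(.54)
E
```

```text
t 8.65 pos [0.5794 0.0953 0.1106] tip [0.5805 0.138  0.0514] x [0.018 0.811 0.585] z [ 0.015  0.585 -0.811] F [-0.7 -0.3  1.3] g 0.404 q [-0.24  0.51  0.33  1.82 -0.92  1.09  0.59]
row [ 0.097  0.    -0.137  0.    -0.387 -0.001]
```

```bash
python3 -m crank '0.1 0 -0.14 0 -0.39 0 25; 0.1 0 -0.14 0 -0.39 0 25; 0.1 0 -0.14 0 -0.39 0 25; 0.1 0 -0.14 0 -0.39 0 25; 0.1 0 -0.14 0 -0.39 0 25; 0 0 0 0 0 0 25; 0 0 0 0 0 0 25; 0 0 0 0 0 0 25; 0 0 0 0 0 0 25; 0 0 0 0 0 0 25' 60
python3 - <<'E'
from h import *
arc(.3)
o,T=show()
th=np.arctan2(T[2,0],T[1,0]);P=T[:3,3]+.073*T[:3,2]-PIV
th-=.025
a=-np.array([np.cos(YAW),np.sin(YAW),0]);f=np.cos(th)*a-np.array([0,0,np.sin(th)]);u=np.sin(th)*a+np.array([0,0,np.cos(th)]);print(th,P@f,P@u)
snap('scene','scene7');snap('wrist','wrist7')
i=cv2.imread('pics/scene7.png');cv2.imwrite('pics/c7.png',cv2.resize(i[80:250,300:460],None,fx=3.5,fy=3.5,interpolation=cv2.INTER_CUBIC))
E
```

```text
clock: 9.65
position: [0.5789, 0.1004, 0.1442]
ee_rot: [0.705, 0.688, 0.124, -0.122]
ft_force: [-0.4, -0.5, 1.2]
grip_width: 0.402
 t 9.65 pos [0.5789 0.1004 0.1442] tip [0.5794 0.1254 0.0756] x [0.023 0.939 0.343] z [ 0.008  0.343 -0.939] F [-0.4 -0.5  1.2] g 0.402 q [-0.45  0.41  0.43  1.8  -0.61  1.03  0.27]
row [ 0.052 -0.    -0.076 -0.    -0.215 -0.   ]
 t 9.65 pos [0.5789 0.1004 0.1442] tip [0.5794 0.1254 0.0756] x [0.023 0.939 0.343] z [ 0.008  0.343 -0.939] F [-0.4 -0.5  1.2] g 0.402 q [-0.45  0.41  0.43  1.8  -0.61  1.03  0.27]
0.324909154812342 0.10173664474301593 -0.007316779383170801
```

View pics/c7.png

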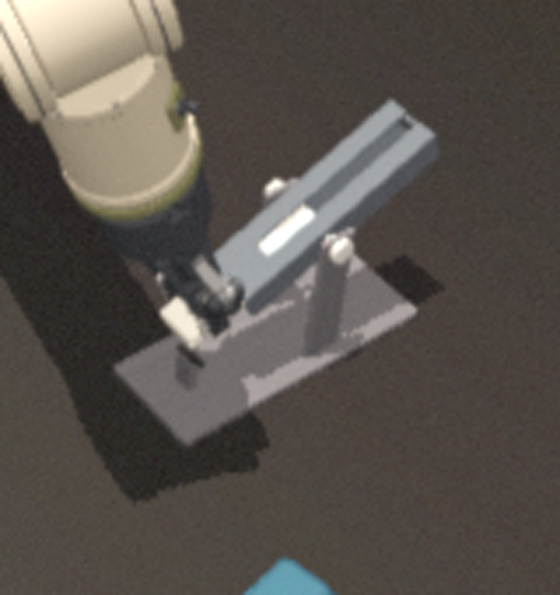

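View pics/wrist7.png

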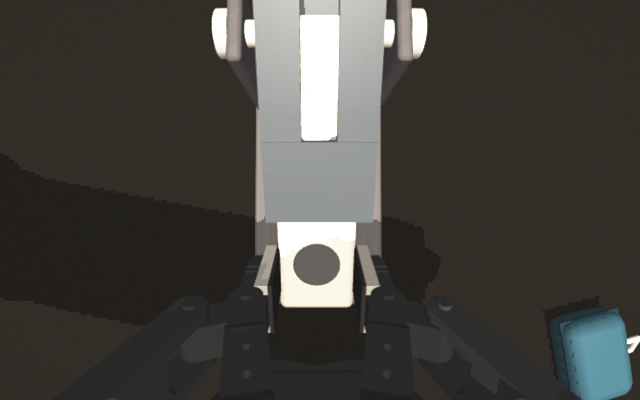

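```bash
python3 -m crank '0.08 0 -0.13 0 -0.36 0 25; 0.08 0 -0.13 0 -0.36 0 25; 0.08 0 -0.13 0 -0.36 0 25; 0.08 0 -0.13 0 -0.36 0 25; 0.08 0 -0.13 0 -0.36 0 25; 0.08 0 -0.13 0 -0.36 0 25; 0 0 0 0 0 0 25; 0 0 0 0 0 0 25; 0 0 0 0 0 0 25; 0 0 0 0 0 0 25'
python3 - <<'E'
from h import *
np.set_printoptions(precision=4,suppress=True)
arc(.3)
o,T=show()
th=np.arctan2(T[2,0],T[1,0]);P=T[:3,3]+.073*T[:3,2]-PIV
th-=.025
a=-np.array([np.cos(YAW),np.sin(YAW),0]);f=np.cos(th)*a-np.array([0,0,np.sin(th)]);u=np.sin(th)*a+np.array([0,0,np.cos(th)]);print(th,P@f,P@u)
snap('wrist','wrist8')
A=pts('wrist','wrist8',[(u,v) for u in list(range(272,296))+list(range(346,370)) for v in range(60,210,2)])
A=A[A[:,2]>.06]
c=A.mean(0);n=np.linalg.svd(A-c)[2][2];n*=np.sign(n[2]);print('tube top',c,n,np.std((A-c)@n))
A=pts('wrist','wrist8',[(u,v) for u in range(290,343) for v in list(range(228,240))+list(range(290,302))])
c=A.mean(0);n=np.linalg.svd(A-c)[2][2];n*=np.sign(n[2]);print('remote top',c,n,np.std((A-c)@n), 'in tool',T[:3,:3].T@n)
print(((A-T[:3,3])@T[:3,:3]).mean(0))
E
```

```text
clock: 10.75
position: [0.5786, 0.1126, 0.1779]
ee_rot: [0.716, 0.697, 0.015, -0.016]
ft_force: [-0.1, 1.0, 1.5]
grip_width: 0.401
 t 10.75 pos [0.5786 0.1126 0.1779] tip [0.5784 0.1158 0.1049] x [0.027 0.999 0.044] z [-0.002  0.044 -0.999] F [-0.1  1.   1.5] g 0.401 q [-0.68  0.38  0.53  1.74 -0.27  1.08 -0.08]
row [ 0.052 -0.    -0.077 -0.001 -0.215  0.001]
 t 10.75 pos [0.5786 0.1126 0.1779] tip [0.5784 0.1158 0.1049] x [0.027 0.999 0.044] z [-0.002  0.044 -0.999] F [-0.1  1.   1.5] g 0.401 q [-0.68  0.38  0.53  1.74 -0.27  1.08 -0.08]
0.018745533327943605 0.10391070095877292 -0.008110903267124957
tube top [0.5808 0.1785 0.1237] [ 0.0006 -0.1296  0.9916] 0.006622103994898766
remote top [0.5774 0.1184 0.1153] [-0.9996  0.0264  0.0059] 0.007113641959601194 in tool [-0.0005 -1.     -0.0029]
[ 0.003  -0.0011  0.0628]
```

View pics/wrist8.png

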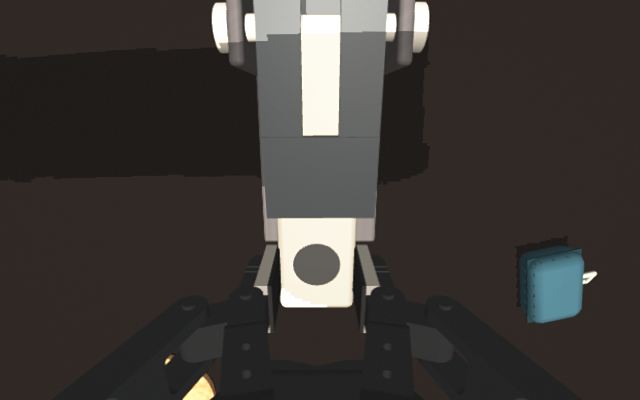

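Run:
```python
from h import *
np.set_printoptions(precision=4,suppress=True)
T=np.load('pics/wrist8.npz')['T']
def f(A):
    for _ in range(3):
        c=np.median(A,0) if _==0 else A.mean(0);n=np.linalg.svd(A-A.mean(0))[2][2];n*=np.sign(n[2]);r=(A-c)@n;A=A[abs(r)<max(.001,2*r.std())]
    return A.mean(0),n,r.std()
print('tube',f(pts('wrist','wrist8',[(u,v) for u in range(275,368,2) for v in range(145,208,2)])))
c,n,s=f(pts('wrist','wrist8',[(u,v) for u in range(288,346,2) for v in range(228,300,2)]));print('remote',c,n,s,T[:3,:3].T@n,T[:3,:3].T@(c-T[:3,3]))
```

```text
tube (array([0.5807, 0.162 , 0.1218]), array([ 0.0009, -0.1106,  0.9939]), np.float64(0.0005140795384621186))
remote [0.5774 0.1193 0.1149] [ 0.0053 -0.0401  0.9992] 0.0005096859744587132 [ 0.0037  0.0033 -1.    ] [ 0.0039 -0.0011  0.0632]
```

```bash
python3 -m crank '-0.04 0 0.045 0 0.2 0 25; -0.04 0 0.045 0 0.2 0 25; 0 0 0 0 0 0 25; -0.1 0 0 0 0 0 25; -0.2 0 0 0 0 0 25; -0.2 0 0 0 0 0 25; -0.2 0 0 0 0 0 25; -0.2 0 0 0 0 0 25; -0.2 0 0 0 0 0 25; -0.2 0 0 0 0 0 25'
python3 - <<'E'
from h import *
show();snap('wrist','wrist9')
E
```

```text
clock: 11.8
position: [0.5764, 0.0514, 0.1668]
ee_rot: [0.717, 0.696, 0.036, -0.037]
ft_force: [1.5, 0.1, -0.8]
grip_width: 0.398
 t 11.8 pos [0.5764 0.0514 0.1668] tip [0.5763 0.0589 0.0942] x [0.03  0.994 0.103] z [-0.001  0.103 -0.995] F [ 1.5  0.1 -0.8] g 0.398 q [-0.56  0.38  0.54  1.78 -0.34  1.06  0.08]
```

View pics/wrist9.png

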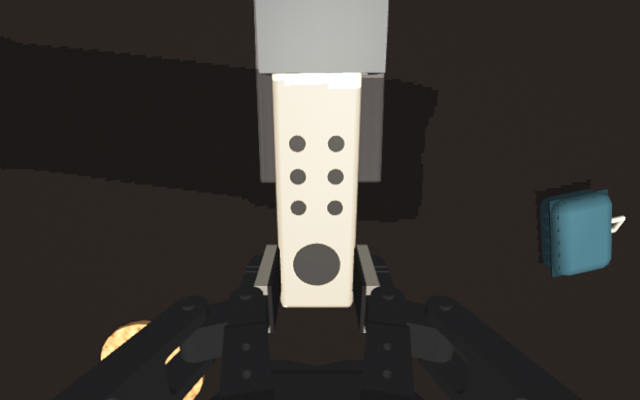

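```bash
python3 -m crank '-0.25 0 0 0 0 0 25; -0.25 0 0 0 0 0 25; -0.25 0 0 0 0 0 25; -0.25 0 0 0 0 0 25; -0.25 0 0 0 0 0 25; -0.25 0 0 0 0 0 25; -0.25 0 0 0 0 0 25; 0 0 0 0 0 0 25; 0 0 0 0 0 0 25; 0 0 0 0 0 0 25'
python3 - <<'E'
from h import *
show();snap('wrist','wrist10');snap('side','side10')
E
```

```text
clock: 12.85
position: [0.5733, -0.0273, 0.1585]
ee_rot: [0.718, 0.695, 0.035, -0.037]
ft_force: [-0.6, 0.8, -0.4]
grip_width: 0.401
 t 12.85 pos [ 0.5733 -0.0273  0.1585] tip [ 0.5731 -0.0199  0.0858] x [0.033 0.994 0.102] z [-0.002  0.102 -0.995] F [-0.6  0.8 -0.4] g 0.401 q [-0.45  0.39  0.56  1.78 -0.35  1.06  0.23]
```

View pics/wrist10.png

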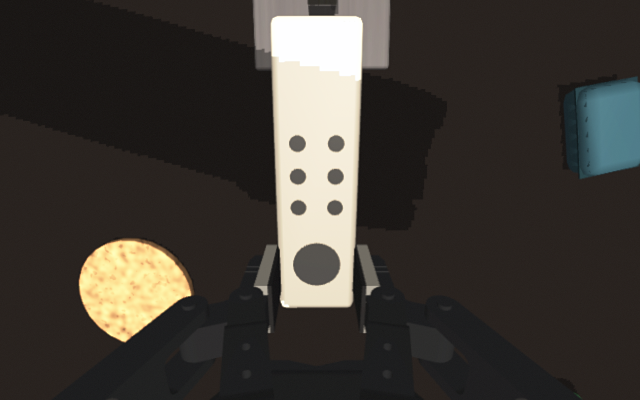

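View pics/side10.png

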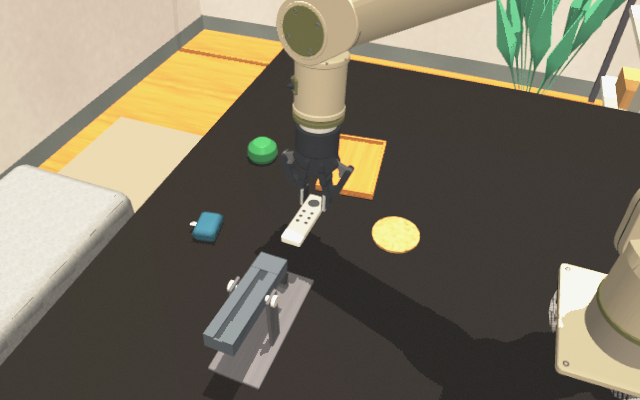

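Run:
```python
from h import *
i=cv2.imread('pics/side0.png');j=cv2.imread('pics/scene0.png')
a=cv2.resize(i[120:210,305:400],None,fx=4,fy=4,interpolation=cv2.INTER_CUBIC);b=cv2.resize(j[215:305,170:280],None,fx=3.6,fy=4,interpolation=cv2.INTER_CUBIC)
cv2.imwrite('pics/tr.png',np.hstack([a,b]));print(a.shape,b.shape)
```

```text
(360, 380, 3) (360, 396, 3)
```

View pics/tr.png

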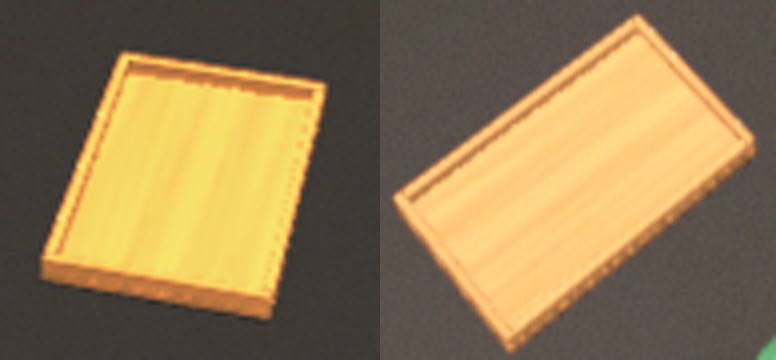

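Run:
```python
from h import *
np.set_printoptions(precision=4,suppress=True)
A=ray_plane('side','side0',[(305+x/4-.4,120+y/4-.4) for x,y in [(122,53),(327,84),(272,298),(41,262)]],.016)
B=ray_plane('scene','scene0',[(170+x/3.6-.4,215+y/4-.4) for x,y in [(130,345),(14,195),(257,13),(375,138)]],.016)
for P in(A,B):
    print(P[:,:2].tolist(),P.mean(0),[np.linalg.norm(P[k]-P[(k+1)%4]) for k in range(4)]); u=P[2]+P[3]-P[0]-P[1];print('yaw',np.arctan2(u[1],u[0]))
```

```text
[[0.6400700950032756, -0.3461869170055327], [0.5158202219998587, -0.35988320832872933], [0.4952352721658805, -0.16623517527962794], [0.6191809449351315, -0.14976653942502305]] [ 0.5676 -0.2555  0.016 ] [np.float64(0.1250024773249519), np.float64(0.1947390583921296), np.float64(0.1250349781666468), np.float64(0.19752802666821595)]
yaw 1.6767235475527693
[[0.6449425310208206, -0.34618072864115995], [0.515984265841915, -0.35917135439985415], [0.49498056859428385, -0.16665647594002814], [0.619905656799347, -0.15293138569407821]] [ 0.569  -0.2562  0.016 ] [np.float64(0.12961091973886832), np.float64(0.19365725838829725), np.float64(0.12567679087764083), np.float64(0.19486444934944058)]
yaw 1.6895834381762571
```

Run:
```python
from h import *
np.set_printoptions(precision=4,suppress=True)
T=np.load('pics/wrist10.npz')['T']
def t(uv): return (pts('wrist','wrist10',uv)-T[:3,3])@T[:3,:3]
print(t([(317,302),(317,22),(278,22),(357,22),(284,300),(350,300),(300,230),(335,230),(317,100)]))
A=t([(u,v) for u in range(290,345,3) for v in range(60,300,3)]);c=np.mean(A,0);n=np.linalg.svd(A-c)[2][2];print(c,n,((A-c)@n).std())
```

```text
[[-0.0172 -0.0006  0.0628]
 [ 0.1053 -0.0008  0.0658]
 [ 0.1055 -0.0156  0.0669]
 [ 0.1053  0.0143  0.0655]
 [-0.016  -0.0166  0.0627]
 [-0.016   0.0153  0.0628]
 [ 0.0208 -0.0083  0.0632]
 [ 0.0208  0.0074  0.0635]
 [ 0.0766 -0.0008  0.065 ]]
[ 0.0426 -0.0007  0.0636] [ 0.0015  1.     -0.0037] 0.007041321052468522
```

Run:
```python
from h import *
plan([.573,-.300,.15],Rt(.025,1.682),10)
```

```text
t 12.95 pos [ 0.5733 -0.027   0.1585] tip [ 0.5731 -0.0195  0.0859] x [0.032 0.994 0.102] z [-0.002  0.102 -0.995] F [ 0.7  1.  -1.9] g 0.399 q [-0.45  0.39  0.56  1.78 -0.35  1.06  0.23]
-0.68 0.02 -0.05 0.00 -0.06 -0.10 
-0.68 0.01 -0.04 0.00 -0.06 -0.10 
-0.68 0.00 -0.04 0.00 -0.06 -0.10 
-0.68 -0.01 -0.03 0.00 -0.06 -0.10 
-0.68 -0.02 -0.03 0.00 -0.06 -0.10 
-0.68 -0.03 -0.02 0.00 -0.06 -0.10 
-0.68 -0.04 -0.02 0.00 -0.06 -0.10 
-0.68 -0.05 -0.01 0.00 -0.06 -0.10 
-0.68 -0.06 -0.01 0.00 -0.06 -0.10 
-0.68 -0.07 -0.00 0.00 -0.06 -0.10
```

Smooth the speed: two calls.

```bash
python3 -m crank '-0.2 0.01 -0.03 0 -0.06 -0.1 25; -0.4 0.01 -0.04 0 -0.06 -0.1 25; -0.55 0 -0.04 0 -0.06 -0.1 25; -0.55 0 -0.03 0 -0.06 -0.1 25; -0.55 -0.02 -0.03 0 -0.06 -0.1 25; -0.55 -0.03 -0.02 0 -0.06 -0.1 25; -0.55 -0.04 -0.02 0 -0.06 -0.1 25; -0.55 -0.04 -0.01 0 -0.06 -0.1 25; -0.55 -0.05 -0.01 0 -0.06 -0.1 25; -0.4 -0.05 0 0 -0.06 -0.1 25'
python3 - <<'E'
from h import *
plan([.573,-.300,.13],Rt(.025,1.682),8)
E
```

```text
clock: 13.95
position: [0.5744, -0.2272, 0.1566]
ee_rot: [0.66, 0.751, 0.005, -0.004]
ft_force: [0.8, -0.8, -1.0]
grip_width: 0.395
 t 13.95 pos [ 0.5744 -0.2272  0.1566] tip [ 0.5745 -0.2263  0.0837] x [-0.129  0.992  0.012] z [ 0.001  0.013 -1.   ] F [ 0.8 -0.8 -1. ] g 0.395 q [-0.16  0.49  0.6   1.67 -0.32  1.08  0.67]
-0.23 -0.03 0.08 0.00 0.01 0.02 
-0.23 -0.03 0.08 0.00 0.01 0.02 
-0.23 -0.03 0.08 0.00 0.01 0.02 
-0.23 -0.03 0.08 0.00 0.01 0.02 
-0.23 -0.03 0.08 0.00 0.01 0.02 
-0.23 -0.03 0.08 0.00 0.01 0.02 
-0.23 -0.03 0.08 0.00 0.01 0.02 
-0.23 -0.03 0.08 0.00 0.01 0.02
```

```bash
python3 -m crank '-0.24 -0.03 0.06 0 0.02 0.02 25; -0.24 -0.03 0.06 0 0.02 0.02 25; -0.24 -0.03 0.06 0 0.02 0.02 25; -0.24 -0.03 0.06 0 0.02 0.02 25; -0.23 -0.03 0.06 0 0.02 0.02 25; -0.2 -0.03 0.06 0 0.02 0.02 25; -0.15 -0.03 0.06 0 0 0.02 25; 0 0 0 0 0 0 25; 0 0 0 0 0 0 25; 0 0 0 0 0 0 25'
python3 - <<'E'
from h import *
plan([.573,-.300,.0857],Rt(.025,1.682),10)
snap('wrist','wrist11');snap('side','side11');snap('scene','scene11')
E
```

```text
clock: 14.95
position: [0.5732, -0.2943, 0.1364]
ee_rot: [0.668, 0.744, 0.011, -0.011]
ft_force: [0.7, 0.1, -1.0]
grip_width: 0.396
 t 14.95 pos [ 0.5732 -0.2943  0.1364] tip [ 0.5731 -0.2921  0.0634] x [-0.108  0.994  0.031] z [-0.002  0.031 -1.   ] F [ 0.7  0.1 -1. ] g 0.396 q [-0.02  0.58  0.59  1.6  -0.38  1.09  0.79]
-0.02 -0.00 0.13 0.00 -0.00 -0.00 
-0.02 -0.00 0.13 0.00 -0.00 -0.00 
-0.02 -0.00 0.13 0.00 -0.00 -0.00 
-0.02 -0.00 0.13 0.00 -0.00 -0.00 
-0.02 -0.00 0.13 0.00 -0.00 -0.00 
-0.02 -0.00 0.13 0.00 -0.00 -0.00 
-0.02 -0.00 0.13 0.00 -0.00 -0.00 
-0.02 -0.00 0.13 0.00 -0.00 -0.00 
-0.02 -0.00 0.13 0.00 -0.00 -0.00 
-0.02 -0.00 0.13 0.00 -0.00 -0.00
```

View pics/wrist11.png

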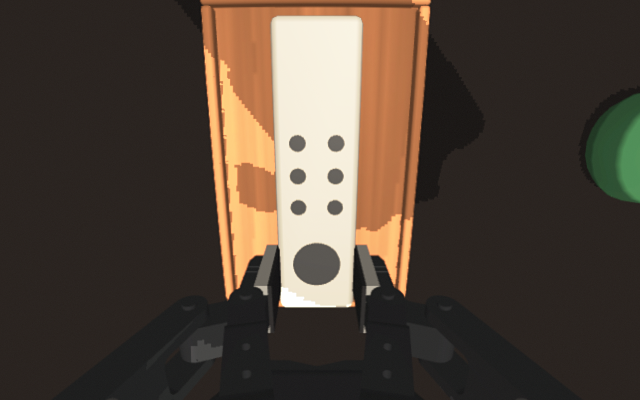

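View pics/side11.png

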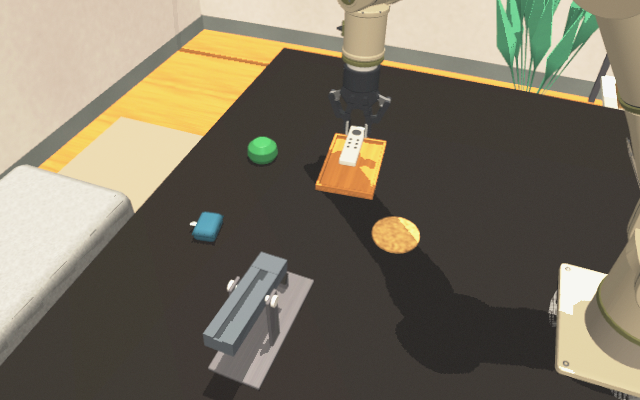

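```bash
python3 -m crank '-0.02 0 0.13 0 0 0 25; -0.02 0 0.13 0 0 0 25; -0.02 0 0.13 0 0 0 25; -0.02 0 0.13 0 0 0 25; -0.02 0 0.13 0 0 0 25; -0.02 0 0.12 0 0 0 25; -0.02 0 0.12 0 0 0 25; -0.02 0 0.05 0 0 0 25; 0 0 0 0 0 0 25; 0 0 0 0 0 0 25'
python3 - <<'E'
from h import *
np.set_printoptions(precision=4,suppress=True)
plan([.573,-.300,.0857],Rt(.025,1.682),4)
snap('wrist','wrist12');A=pts('wrist','wrist12',[(300,220),(335,220),(317,100),(317,25),(240,100),(390,100)]);print(A)
E
```

```text
clock: 16.1
position: [0.574, -0.2991, 0.0946]
ee_rot: [0.667, 0.745, 0.011, -0.011]
ft_force: [-0.3, -0.1, -1.6]
grip_width: 0.398
 t 16.1 pos [ 0.574  -0.2991  0.0946] tip [ 0.5738 -0.2968  0.0217] x [-0.11   0.993  0.031] z [-0.003  0.031 -1.   ] F [-0.3 -0.1 -1.6] g 0.398 q [ 0.    0.64  0.57  1.61 -0.41  1.03  0.82]
-0.01 -0.01 0.06 0.00 -0.01 -0.00 
-0.01 -0.01 0.06 0.00 -0.01 -0.00 
-0.01 -0.01 0.06 0.00 -0.01 -0.00 
-0.01 -0.01 0.06 0.00 -0.01 -0.00 
[[ 0.5629 -0.2723  0.0324]
 [ 0.5782 -0.2707  0.032 ]
 [ 0.5647 -0.2208  0.0318]
 [ 0.5616 -0.1933  0.0317]
 [ 0.5281 -0.2249  0.0054]
 [ 0.5991 -0.217   0.0072]]
```

```bash
python3 -m crank '-0.01 0 0.05 0 0 0 25; -0.01 0 0.05 0 0 0 25; 0 0 0.05 0 0 0 25; 0 0 0.05 0 0 0 25; 0 0 0.04 0 0 0 25; 0 0 0.02 0 0 0 25; 0 0 0 0 0 0 25; 0 0 0 0 0 0 25; 0 0 0 0 0 0 25; 0 0 0 0 0 0 25'
python3 - <<'E'
from h import *
np.set_printoptions(precision=4,suppress=True)
show()
snap('wrist','wrist13');A=pts('wrist','wrist13',[(300,220),(335,220),(317,100),(317,25),(240,100),(390,100)]);print(A)
E
```

```text
clock: 17.15
position: [0.5745, -0.2996, 0.0841]
ee_rot: [0.667, 0.745, 0.011, -0.011]
ft_force: [0.1, 0.7, -0.5]
grip_width: 0.396
 t 17.15 pos [ 0.5745 -0.2996  0.0841] tip [ 0.5744 -0.2973  0.0111] x [-0.11   0.993  0.031] z [-0.001  0.031 -1.   ] F [ 0.1  0.7 -0.5] g 0.396 q [ 0.01  0.65  0.56  1.62 -0.42  1.01  0.82]
[[ 0.5634 -0.2733  0.0204]
 [ 0.5789 -0.2715  0.0205]
 [ 0.5652 -0.2213  0.0217]
 [ 0.5621 -0.1938  0.0211]
 [ 0.531  -0.2251  0.0051]
 [ 0.5978 -0.2177  0.0053]]
```

```bash
python3 -m crank '0 0 0 0 0 0 36; 0 0 0 0 0 0 40; 0 0 0 0 0 0 44; 0 0 0 0 0 0 48; 0 0 0 0 0 0 52; 0 0 0 0 0 0 54; 0 0 0 0 0 0 54; 0 0 0 0 0 0 54; 0 0 0 0 0 0 54; 0 0 0 0 0 0 54'
python3 - <<'E'
from h import *
show();snap('wrist','wrist14')
E
```

```text
clock: 18.2
position: [0.5748, -0.2998, 0.0847]
ee_rot: [0.667, 0.745, 0.011, -0.01]
ft_force: [-0.1, 0.0, -1.1]
grip_width: 0.627
 t 18.2 pos [ 0.5748 -0.2998  0.0847] tip [ 0.5748 -0.2975  0.0117] x [-0.11   0.993  0.031] z [-0.     0.031 -1.   ] F [-0.1  0.  -1.1] g 0.627 q [ 0.01  0.65  0.56  1.62 -0.42  1.01  0.82]
```

View pics/wrist14.png

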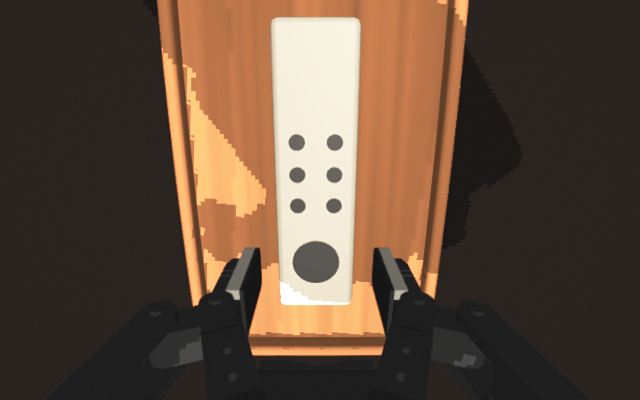

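Fingers are clear on both sides; lift.

```bash
python3 -m crank '0 0 -0.15 0 0 0 54; 0 0 -0.3 0 0 0 54; 0 0 -0.5 0 0 0 54; 0 0 -0.6 0 0 0 54; 0 0 -0.6 0 0 0 54; 0 0 -0.6 0 0 0 54; 0 0 -0.6 0 0 0 54; 0 0 -0.4 0 0 0 54; 0 0 0 0 0 0 54; 0 0 0 0 0 0 54'
python3 - <<'E'
from h import *
np.set_printoptions(precision=4,suppress=True)
show();snap('wrist','wrist15');snap('side','side15')
E
```

```text
clock: 19.25
position: [0.5743, -0.3058, 0.2487]
ee_rot: [0.668, 0.744, 0.012, -0.008]
ft_force: [0.9, -0.1, -0.4]
grip_width: 0.632
 t 19.25 pos [ 0.5743 -0.3058  0.2487] tip [ 0.5746 -0.3037  0.1758] x [-0.108  0.994  0.028] z [ 0.004  0.029 -1.   ] F [ 0.9 -0.1 -0.4] g 0.632 q [-0.03  0.48  0.64  1.48 -0.32  1.29  0.75]
```

View pics/wrist15.png

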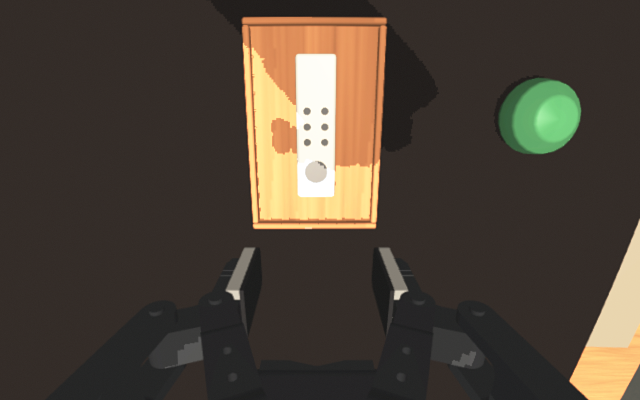

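View pics/side15.png

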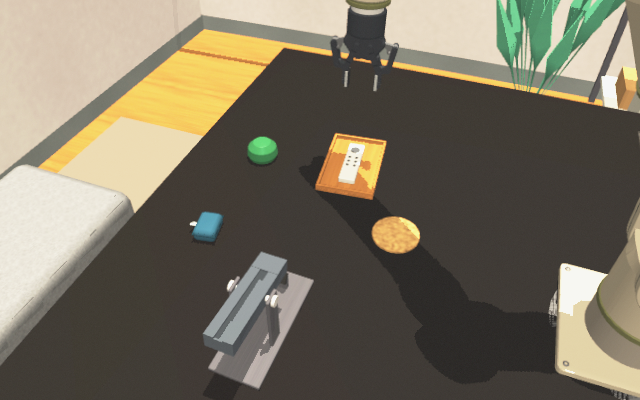

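Run:
```python
from h import *
np.set_printoptions(precision=4,suppress=True)
P=ray_plane('wrist','wrist15',[(299,196),(334,196),(335,55),(297,55)],.020);Q=ray_plane('wrist','wrist15',[(253,228),(376,228),(386,19),(243,19)],.016)
d=Q.mean(0)-P.mean(0);print(P.mean(0),Q.mean(0),d)
for X in(P,Q):
    u=X[2]+X[3]-X[0]-X[1];print(np.arctan2(u[1],u[0]))
print(pts('wrist','wrist15',[(305,185),(330,185),(305,60),(330,60),(316,150),(280,100)]))
from workcell import hand_in
print(hand_in())
```

```text
[ 0.5692 -0.2548  0.02  ] [ 0.5679 -0.2575  0.016 ] [-0.0013 -0.0027 -0.004 ]
1.6832653796604635
1.6782627656862272
[[ 0.5642 -0.3083  0.0195]
 [ 0.588  -0.3056  0.0198]
 [ 0.5531 -0.1968  0.0199]
 [ 0.5746 -0.1944  0.0201]
 [ 0.571  -0.2736  0.0202]
 [ 0.5329 -0.2328  0.0059]]
the job is handed in; nothing more can be done
None
```

The remote is in the wooden tray, released, and the job is handed in at about 19 s of the 48 s allowed. No verdict was reported, so the result rests on my own checks.

**What I did:** I pressed the tube fully down with the closed fingers, to a measured 0.58–0.61 rad, and the remote slid out to the rest by itself. I gripped its exposed end across the width and swung it up with the tube to near level. Then I drew it straight out, set it down on the tray floor, let go and lifted clear.

**Last checks:**
- **Position:** the remote's centre is about 3 mm from the tray's centre.
- **Alignment:** it lies about 0.005 rad off the tray's length.
- **Flatness:** its top is at 19.5–20.2 mm over its whole length, as expected for lying flat on the floor. The buttons face up.
- **Other objects:** the coaster, paperweight and earbud case look unmoved in the side picture. I compared those by eye and did not measure them again.

**What disagreed:**
- The first descent to the remote went about 6 mm too deep; I corrected it before closing the fingers.
- After the swing, the tube was still tilted 0.11 rad while the remote was at 0.04 rad. I lined the remote up with the tube before pulling, and it came out with low force.

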